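# Lock the sherd press with its linch pin

### The arm

A 7-joint arm with a two-finger parallel gripper is mounted at the origin on a cart in front of the work surface, level with it; the furniture and walls round the work are solid. World frame = base frame: x ahead of the robot, y to its left, z up, the work surface at z = 0. Lengths are in m, angles in degrees, forces in N, time in s.
With the tool pointing down it reaches from about 0.425 to 0.875 m from the base axis. Payload 4.7 kg.
Tool frame: the origin (TCP) lies at the very end of the fingers, on their centre line; the grasp point (between the pads) lies 19 mm behind it; z points along the fingers, y is the line along which they close (so a half turn about z gives the same grasp; the last joint's range is limited). The gripper opens to 87 mm and grips with 3 to 60 N. Pads are 19 mm wide; open, the fingers measure 117 mm over their backs; the gripper's body (75 mm by 190 mm) begins 51 mm behind the grasp point.
Start: joints at [73.631, 18.392, -4.016, 83.108, 1.295, 78.541, -3.26], TCP at [0.192, -0.621, 0.223] pointing down, gripper open.
Joint ranges: [-163.93, 163.93], [-17.29, 119.83], [-79.2, 71.16], [3.27, 140.29], [-89.18, 269.18], [5.43, 117.66], [-154.24, 154.24]. Speed limits (degrees/s): [147.25, 147.25, 180, 180, 180, 180, 180].

### API

Orientations are given as [roll, pitch, yaw] about the fixed x, y, z axes, in that order (R = Rz(yaw) Ry(pitch) Rx(roll)).
In Python, from cell import get_obs, eyes, env gives the robot as it stands.
- The arm moves only by the tool servo_tool, never from a script. Its argument "series" is a list that holds one entry, the list of rows, each a list of 7 numbers: the shift along the tool's x, y, z in units of 300 mm (1.0 is 300 mm), then the turn, a rotation vector about the tool's x, y, z in units of pi rad (1.0 is pi rad), then the opening, from 0 (shut) to 1 (fully open). In form: [[[tx, ty, tz, wx, wy, wz, gripper], ...]]. A call has 1 to 12 rows; each row is the pose to reach, as a shift and turn from the pose commanded when the call began, along the tool's axes at that moment, turning the shorter way round; what a row does not reach only later rows make up. A row lasts 1/12 s, in which the tool goes at most 41.7 mm and 7.16 degrees, less where a joint would pass 70% of its speed; a pose out of reach is approached as far as the arm can. A call with a number of a shift or a turn outside -1 to 1 is refused whole. A call with a gripper value outside its range is refused whole. The fingers move at their own pace and stop on an object; "grip_force" is the grip in N (left out, the last holds). Time passes only in rows, so rows that repeat a pose let the fingers close. It gives the time, the measured TCP pose, the force, the opening and the grip force at its end, in the units of the state.
- get_obs(): the state, without advancing time (a new reading comes with each control period).
- eyes.read_camera(name): name is "scene" or "side" or "wrist"; returns a dict with "frame" (480x640x3 uint8, red, green, blue), "depth" (480x640 float32, m along the optical axis (not along the pixel's ray), 0 where there is no reading), "fx", "fy", "cx", "cy" (pixels), "origin" and "rotation" of the camera in the world; the wrist camera has in their place "mount" (4x4, takes a point from camera to tool coordinates, whose origin is the TCP and whose axes are the flange's). Camera axes: x right, y down, z forward; pixel columns grow to the right and rows downward; lengths in m; the calibration is good to about 2 mm. A picture is of the moment at which its call begins: read the wrist's pose just before it.
- env.sign_off(): hands the job in; it is judged then, once.
The state is a dict: "time_s": time; "qpos": joint angles; "joint_velocities": joint speeds; "effort": joint torques, N m; "tool_pos": TCP position; "tool_rot": TCP orientation; "force": force on the tool from outside, world axes, zero at the start; "wrist_torque": the same for the moment, N m; "grip_width": finger opening in m; "grasp_force": force on a finger pad.
Only numpy, scipy, OpenCV 4.12 (cv2) and the standard library are available. Lean on these libraries where they do the work, as an engineer would, in place of code of your own. Each camera call takes 0.05 s, during which the arm holds its last target. There are 200 camera calls.

### The job

Lock the pressure plate of the sherd press: take the linch pin from its wooden rest, keep its ring up, feel it into the cross hole in the head of the post and push it fully home, then flip the sprung ring over the post until it snaps down past the pin's end. Glued pottery is under the plate, so work gently: the pin must never bear on the press with more than 30 N while you push it in, nor the ring be pressed with more than 20 N, and leave the loupe, the loose sherd and the clamp where they are.

Things in the scene. Friction and masses are not known exactly. Their poses are not given: they have to be found in the camera images.
- stand: Sherd press, fixed: base 84 x 124 x 12 mm, pressure plate (top at 39 mm), in the middle a square post whose head is a steel block 36 mm (along x) x 34 x 34, top 122 mm up, with a square cross hole along x. Origin under the post, on the table. The pin enters along +x (roughly to the robot's left). A pin wedged askew bears on it with about twice the force felt at the wrist, so keep that under 12 N.
- hole (a point): NOMINAL mouth centre of the cross hole, on the head's front (-x) face, 105 mm up; x points into the hole. The head was tightened out of true: the real hole is up to 3 mm off this point in y and in z, which the pose does not show (depth and direction are true). Hole 12 mm square, 36 mm long, open behind; mouth 20 mm square, tapering to 12 over the first 8 mm. The head does not give.
- pin: Linch pin, steel, about 100 g, lying level in its rest (10 mm high, 44 mm wide, its supports narrower than the pin). Origin on the ring's hinge axis; x along the shank to the tip, z up. Grip block x = -46 to -8 mm, 14 mm wide, 20 high; flange 26 mm square, x = 4 to 8; shank 10 mm square, from x = 8, its round nose ending at x = 66.
- pin_grip (a point): Centre of the pin's flat-sided grip block (38 long, 14 wide, 20 high), half-way up: the place to hold it, fingers on the two flat sides. 50 mm above the table at the start; 27 mm behind the hinge axis, 35 mm behind the flange's front face. Axes as pin.
- pin_seat (a point): Centre of the flange's front face, 8 mm ahead of the hinge axis. Axes as pin. With the pin home this face lies on the front face of the post head.
- ring (a joint): Ring angle about its hinge on the pin (rad): 0 in line with the shank, positive raised. Starts at 0.85 to 1.1 and stays where left (about 0.5 N at the tab). Its far bar must spring over the pin's nose: from about +0.1 to 0 it resists with some 3 to 8 N at the tab and springs back if let go too soon; beyond 0 it snaps on towards its stop at -0.15 and stays below -0.06.
- hoop: The ring: a loop of 5 mm wire, 53 mm wide outside, far bar 65.5 mm from the hinge, with a thumb tab. Origin on the hinge axis; x to the far bar, z up when the ring lies in line with the shank. Raised it passes over the post head, then it comes down round it. The pin, let go in the hole, droops up to 0.1 rad, grip end down, and lifts the ring with it.
- tab (a point): Press point on top of the ring's thumb tab (26 mm long beyond the far bar, 22 wide, 4 thick, bent up 15 degrees), 4 mm from its outer end: in hoop's frame at x = 87, z = 8 mm. Turns with the ring. At the start the tab stands nearly upright: push it over from the grip side, not straight down on its edge.
- loupe: Black loupe, 35 x 35 x 34 mm, standing on the table, a bystander; origin at the centre of its underside.
- sherd: Loose pottery sherd, 53 x 42 x 13 mm, on the table in front of the pin's rest, a bystander; origin at its underside.
- clamp: Yellow spring clamp, 60 x 89 x 21 mm, lying behind the press, a bystander; origin at its underside.
Not all that is in view belongs to the job. There is more than one size of the pin; the job needs the larger.

How it is judged (in metres and radians):
On the way, in this order (a step that is already met when the one before it is completed fails the run):
1. the pin is pushed home in the cross hole (flange within 2.5 mm of the head's face) with its ring still raised (x of pin_seat in the frame of hole above -0.0025 m and y of pin_seat in the frame of hole between -0.007 and 0.007 m and z of pin_seat in the frame of hole between -0.007 and 0.007 m and value of joint ring above 0.3 rad), for 0.2 s.
2. the ring has snapped down past the pin's end (value of joint ring below -0.06 rad), for 0.2 s.
At the end, for the whole second after the job is handed in: The pin sits in the cross hole of the post head with its flange within 3.5 mm of the head's face, within 7 mm of the nominal hole sideways and in height and within 0.17 rad of its direction, its ring snapped down (joint below -0.06 rad), at rest (x of pin_seat in the frame of hole above -0.0035 m and y of pin_seat in the frame of hole between -0.007 and 0.007 m and z of pin_seat in the frame of hole between -0.007 and 0.007 m and angle between the x axis of pin_seat and the x axis of hole, either way round below 0.17 rad and value of joint ring below -0.06 rad and linear speed of pin below 0.02 m/s); the robot touches nothing.
It fails at once if the press was pushed through the pin with more than 30 N while the ring was still raised (contact force between pin and stand above 30 N and value of joint ring above 0.3 rad).
It fails at once if the fingers pressed on the ring with more than 20 N (contact force between the fingers and hoop above 20 N).
It fails at once if the loupe, the loose sherd or the clamp was pushed more than 30 mm (distance of any of loupe, sherd, clamp from where it was at the start of the episode above 0.03 m).
It also fails if it takes over 72 s, if anything falls off the work surface, if the arm or the gripper's body presses on something with over 40 N, if the wrist force passes 120 N, or if a joint passes its speed limit or range.

## Working session

There is one attempt and no reset: what is moved stays moved. The work goes in short steps, Python scripts to look and compute and a tool call to move; the robot and the scene stay as the last step left them, time stands still between calls to the robot, and variables do not carry over. Pictures are saved under pics/ and viewed, at most 10 in all, crops included, and the job is handed in when it is done.

Besides the shell and the picture viewer there is one more tool, called after ">>>" as name([rows], argument=value, ...), one row to a line, values as JSON. servo_tool: Moves the arm, as the interface text tells. Shifts and turns lie within -1 to 1; 1 stands for 300 mm of shift or pi rad of turn. Its arguments: {"type":"object","properties":{"series":{"type":"array"},"grip_force":{"type":"number"}},"required":["series"]}

```bash
mkdir -p pics; ls; cat > h.py <<'E'
import numpy as np, cv2
from scipy.spatial.transform import Rotation as R
from cell import get_obs, eyes, env
def cam(n):
    o=get_obs(); c=eyes.read_camera(n)
    if n=="wrist":
        T=np.eye(4);T[:3,:3]=R.from_euler('xyz',o['tool_rot'],degrees=True).as_matrix();T[:3,3]=o['tool_pos']
        T=T@np.array(c['mount']); c['rotation']=T[:3,:3];c['origin']=T[:3,3]
    c['rotation']=np.array(c['rotation']);c['origin']=np.array(c['origin'])
    return c
def cloud(c):
    v,u=np.mgrid[:480,:640]; d=c['depth']
    p=np.stack([(u-c['cx'])/c['fx']*d,(v-c['cy'])/c['fy']*d,d],-1)
    P=p@c['rotation'].T+c['origin']; P[d==0]=np.nan
    return P
def save(c,n,crop=None,s=1):
    f=c['frame'][:,:,::-1]
    if crop: f=f[crop[1]:crop[3],crop[0]:crop[2]]
    cv2.imwrite('pics/'+n+'.png',cv2.resize(f,None,fx=s,fy=s,interpolation=cv2.INTER_CUBIC))
E
python3 - <<'E'
from h import *
o=get_obs();print(o)
for n in ['scene','side','wrist']:
    c=cam(n);save(c,n);np.savez('pics/'+n+'.npz',P=cloud(c),f=c['frame'],o=c['origin'],r=c['rotation'],k=[c['fx'],c['fy'],c['cx'],c['cy']]);print(n,c['origin'],c['rotation'].round(3).tolist(),c['fx'],c['cx'],c['cy'])
a=cv2.imread('pics/scene.png');b=cv2.imread('pics/side.png')
E
```

```text
pics
{'time_s': 0.0, 'qpos': array([73.63039602, 18.44024491, -4.01778796, 83.17481588,  1.29372092,
       78.54056076, -3.25999758]), 'joint_velocities': array([ 0.07550482, -0.01488879, -0.08388665,  0.08966774,  0.12288067,
       -0.05219304,  0.07519001]), 'effort': array([ 7.62102663e-04, -4.91290712e+01, -4.03326424e-01, -3.12525952e+01,
       -6.39219303e-02,  4.37965686e-02,  1.68632951e-04]), 'tool_pos': array([ 0.19178492, -0.62048254,  0.22144913]), 'tool_rot': array([-1.79889560e+02,  3.76440553e-03,  1.71812438e+01]), 'force': array([-0.07442863,  0.28022877,  0.73165807]), 'wrist_torque': array([ 0.0057164 ,  0.02252477, -0.004987  ]), 'grasp_force': 0.0, 'grip_width': 0.08727845136030683}Traceback (most recent call last):
  File "<stdin>", line 4, in <module>
  File "h.py", line 14, in cloud
    P=p@c['rotation'].T+c['origin']; P[d==0]=np.nan
      ~~~~~~~~~~~~~~~~~^~~~~~~~~~~~
ValueError: operands could not be broadcast together with shapes (480,640) (3,)
```

```bash
sed -i "s/    return c$/    if c['rotation'].ndim==1: c['rotation']=R.from_euler('xyz',c['rotation'],degrees=True).as_matrix()\n    return c/" h.py
python3 - <<'E'
from h import *
for n in ['scene','side','wrist']:
    r=eyes.read_camera(n); print(r.get('rotation'),r.get('mount'))
    c=cam(n);save(c,n);np.savez('pics/'+n+'.npz',P=cloud(c),f=c['frame'],o=c['origin'],r=c['rotation'],k=[c['fx'],c['fy'],c['cx'],c['cy']]);print(n,c['origin'],c['rotation'].round(3).tolist(),c['fx'],c['cx'],c['cy'])
    P=cloud(c); print(np.nanpercentile(P.reshape(-1,3)[:,2],[1,10,30,50,90]))
E
```

```text
[-133.7465839     0.93162356 -134.21037736] None
scene [0.05042407 0.23128608 0.67333563] [[-0.697, -0.487, 0.526], [-0.717, 0.491, -0.496], [-0.016, -0.722, -0.691]] 475.0179072706006 324.7993516952569 227.06896443095337
[-0.75861124 -0.70492929 -0.20919989 -0.00119788  0.19366949]
[-127.1157759    -1.25790949 -142.34709841] None
side [0.11404217 0.36092938 0.6038093 ] [[-0.792, -0.382, 0.477], [-0.611, 0.467, -0.639], [0.022, -0.797, -0.603]] 512.9675332948655 318.6569293908737 235.99446640535317
[-7.55288459e-01 -5.08153592e-01 -9.12129824e-02 -6.12404146e-05
  1.67539727e-01]
None [[ 1.52054359e-03 -9.61429939e-01 -2.75045742e-01  7.59327556e-02]
 [ 9.99998683e-01  1.61807473e-03 -1.27702028e-04 -1.01536811e-04]
 [ 5.67821116e-04 -2.75045185e-01  9.61431133e-01 -1.61825816e-01]
 [ 0.00000000e+00  0.00000000e+00  0.00000000e+00  1.00000000e+00]]
wrist [ 0.26441184 -0.59843493  0.38403824] [[0.297, -0.918, -0.263], [-0.955, -0.286, -0.081], [-0.001, 0.275, -0.961]] 349.2009940944872 324.2063712325329 244.65002707671636
[-0.75775593 -0.75468161 -0.5904451  -0.04887648  0.33205208]
```

View pics/scene.png

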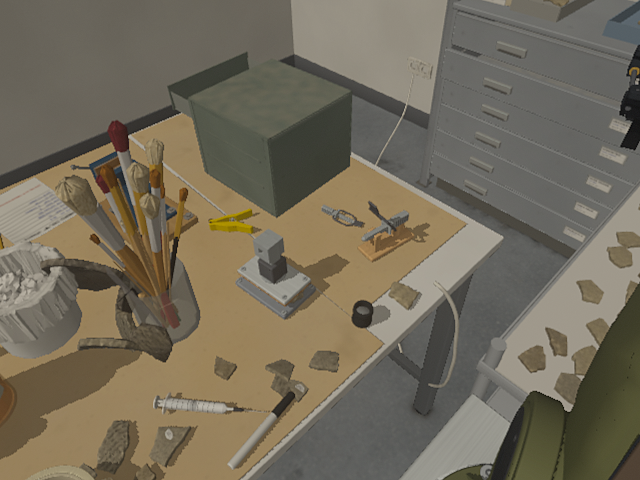

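View pics/side.png

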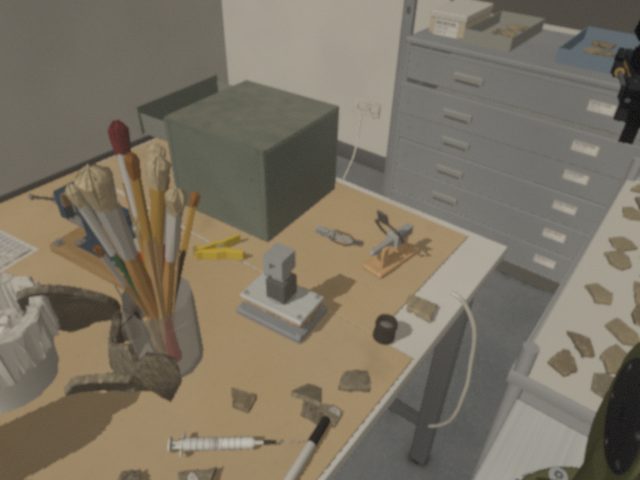

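Scene: the post head is at px (270,245), the large pin on its rest at (385,225), a smaller decoy pin lying flat at (342,215), the loupe at (362,313), the sherd at (404,294), the clamp at (230,220). The side view agrees: head (280,262), pin (390,235).

```bash
python3 - <<'E'
from h import *
S={n:np.load('pics/'+n+'.npz') for n in ['scene','side']}
B={'scene':{'head':(245,225,295,290),'pin':(350,190,420,265),'box':(170,50,360,215),'press':(230,260,320,320)},'side':{'head':(258,238,302,308),'pin':(355,200,425,280),'box':(140,80,345,240),'press':(232,270,330,340)}}
for n,s in S.items():
    for k,(a,b,c,d) in B[n].items():
        p=s['P'][b:d,a:c].reshape(-1,3); 
        if k=='head':
            q=p[(p[:,2]>.117)&(p[:,2]<.13)]; r=cv2.minAreaRect((q[:,:2]*1000).astype(np.float32)); print(n,k,len(q),np.median(q,0),r)
            q=p[(p[:,2]>.09)&(p[:,2]<.13)];print('  all',q.min(0),q.max(0))
        elif k=='press':
            q=p[(p[:,2]>.03)&(p[:,2]<.045)];print(n,k,np.median(q[:,2]),cv2.minAreaRect((q[:,:2]*1000).astype(np.float32)))
        elif k=='box':
            q=p[(p[:,2]>.02)&(p[:,0]<1.2)&(p[:,1]>-1.6)];print(n,k,np.percentile(q,[1,99],axis=0).round(3).tolist())
        else:
            for lo,hi in [(.035,.063),(.063,.15)]:
                q=p[(p[:,2]>lo)&(p[:,2]<hi)]; m=np.median(q,0)
                print(n,k,lo,len(q),m,cv2.minAreaRect((q[:,:2]*1000).astype(np.float32)),q.min(0),q.max(0))
c=cv2.imread('pics/scene.png');d=cv2.imread('pics/side.png')
A=cv2.resize(c[185:325,235:425],None,fx=4,fy=4,interpolation=cv2.INTER_CUBIC);cv2.imwrite('pics/crop1.png',A)
E
```

```text
scene head 422 [ 0.51125583 -0.07414971  0.12458695] ((513.6982421875, -76.25894165039062), (36.28192901611328, 37.68675231933594), 5.27643346786499)
  all [ 0.49411862 -0.09595687  0.09020947] [ 0.53218834 -0.05587562  0.1272312 ]
scene pin 0.035 549 [ 0.44048634 -0.29507426  0.05387716] ((442.66619873046875, -294.6036071777344), (48.03593063354492, 106.07317352294922), 11.418662071228027) [ 0.4177903  -0.35008591  0.03547836] [ 0.46844147 -0.23896856  0.06273022]
scene pin 0.063 148 [ 0.43942386 -0.26496606  0.10389433] ((444.72076416015625, -275.1761474609375), (37.96144485473633, 51.3990478515625), 83.46115112304688) [ 0.41863199 -0.29663834  0.06374253] [ 0.46936309 -0.25602213  0.12913484]
scene box [[0.589, -0.43, 0.024], [0.987, -0.038, 0.198]]
scene press 0.038973543610992034 ((511.2008972167969, -76.1204833984375), (117.4891586303711, 69.5331802368164), 5.973968029022217)
side head 481 [ 0.51149989 -0.07491875  0.12505361] ((514.7265014648438, -78.14867401123047), (36.04670333862305, 39.223636627197266), 4.7392578125)
  all [ 0.49525116 -0.09826219  0.09109074] [ 0.53333744 -0.05732943  0.12806671]
side pin 0.035 589 [ 0.44175775 -0.29683516  0.05450008] ((443.3595886230469, -296.5505676269531), (47.28828430175781, 107.18270874023438), 12.324700355529785) [ 0.41923073 -0.35373983  0.03507205] [ 0.46866549 -0.24051614  0.06292174]
side pin 0.063 245 [ 0.44645594 -0.26831166  0.10306098] ((447.173095703125, -280.300048828125), (45.02814865112305, 51.984619140625), 77.65870666503906) [ 0.41899301 -0.30440688  0.06302025] [ 0.4736644  -0.25569248  0.13042064]
side box [[0.509, -0.43, 0.024], [0.987, 0.106, 0.325]]
side press 0.039646396719362986 ((512.2078247070312, -77.23440551757812), (118.00736236572266, 70.0614242553711), 7.20456075668335)
```

View pics/crop1.png

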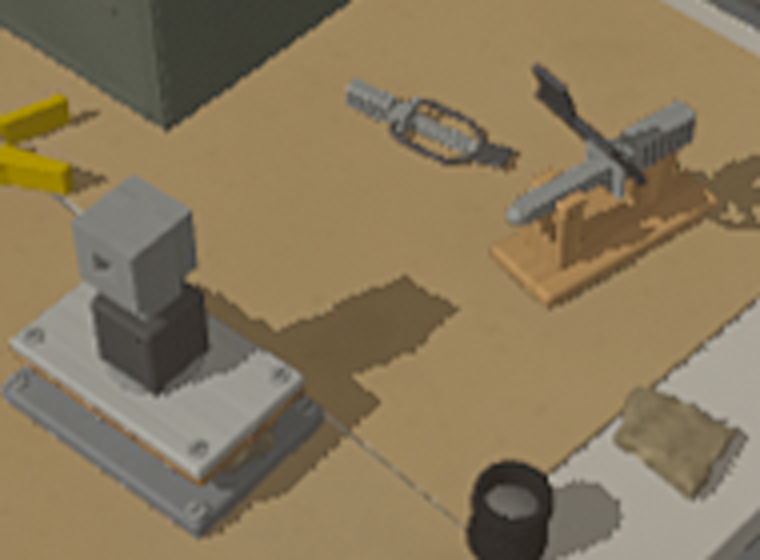

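The crop shows the head with its far hole mouth at crop px (100,262), the pin's grip at the upper right, its tip towards the press, and the ring raised.

```bash
cat >> h.py <<'E'
def go(pos,rpy):
    """print shift/turn (units) from the measured pose to a target"""
    o=get_obs(); A=R.from_euler('xyz',o['tool_rot'],degrees=True); B=R.from_euler('xyz',rpy,degrees=True)
    t=A.inv().apply(np.array(pos)-o['tool_pos'])/.3; w=(A.inv()*B).as_rotvec()/np.pi
    print('row',t.round(4),w.round(4),'time',o['time_s'])
E
python3 - <<'E'
from h import *
S={n:np.load('pics/'+n+'.npz') for n in ['scene','side']}
for n,(a,b,c,d) in {'scene':(350,190,420,265),'side':(355,200,425,280)}.items():
    p=S[n]['P'][b:d,a:c].reshape(-1,3);q=p[(p[:,2]>.05)&(p[:,2]<.066)]
    print(cv2.fitLine((q[:,:2]*1000).astype(np.float32),cv2.DIST_HUBER,0,.01,.01).ravel()); u=q[:,:2]@np.array([-.2,.98]);print(u.min(),u.max(),q[u<u.min()+.04].mean(0))
go([.448,-.315,.21],[180,0,102])
E
```

```text
[ 1.5617557e-01  9.8772931e-01  4.4166794e+02 -2.9437604e+02]
-0.4302590731584667 -0.3242349850548916 [ 0.43764374 -0.32765389  0.05776006]
[ 1.6037087e-01  9.8705685e-01  4.4241397e+02 -2.9501151e+02]
-0.4325437587727756 -0.32546977935568966 [ 0.43875524 -0.33130476  0.05831068]
row [ 1.1168 -0.7221  0.0412] [-1.000e-04 -1.000e-04 -4.712e-01] time 0.35
```

>>> servo_tool([
  [[0.09,-0.06,0,0,0,-0.03,1],[0.18,-0.12,0,0,0,-0.065,1],[0.27,-0.18,0,0,0,-0.1,1],[0.36,-0.24,0,0,0,-0.135,1],[0.45,-0.3,0,0,0,-0.17,1],[0.54,-0.36,0,0,0,-0.205,1],[0.63,-0.42,0,0,0,-0.24,1],[0.72,-0.48,0,0,0,-0.275,1],[0.81,-0.54,0,0,0,-0.31,1],[0.9,-0.6,0,0,0,-0.345,1],[0.98,-0.65,0.02,0,0,-0.37,1],[1.0,-0.71,0.04,0,0,-0.377,1]],
])

```text
time_s: 1.35
tool_pos: [0.4196, -0.3259, 0.211]
tool_rot: [179.8, -0.0, 85.5]
force: [-0.7, 1.0, 0.2]
grip_width: 0.0876
grasp_force: 0.0
```

```bash
python3 - <<'E'
from h import *
c=cam('wrist');P=cloud(c);save(c,'w1');o=get_obs();print(o['tool_pos'],o['tool_rot'],o['time_s'])
np.savez('pics/w1.npz',P=P,o=c['origin'],r=c['rotation'],k=[c['fx'],c['fy'],c['cx'],c['cy']])
for lo,hi in [(.056,.064),(.05,.056)]:
    m=(P[...,2]>lo)&(P[...,2]<hi)&(P[...,0]<.5)&(P[...,1]<-.2)
    q=P[m];print(len(q),cv2.minAreaRect((q[:,:2]*1000).astype(np.float32)),np.median(q,0))
E
```

```text
[ 0.41813572 -0.32179869  0.20950304] [-179.96027682   -0.21241604   85.65220852] 1.4
940 ((444.1901550292969, -299.7823791503906), (48.49553680419922, 99.34321594238281), 13.30867862701416) [ 0.44057074 -0.32085     0.05934967]
889 ((441.8294372558594, -292.6580810546875), (40.81962966918945, 101.19234466552734), 7.605888366699219) [ 0.4470303  -0.28499275  0.05428161]
```

View pics/w1.png

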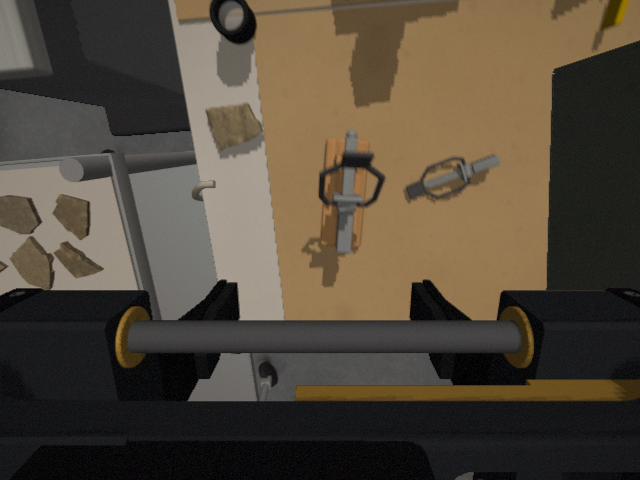

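Wrist view: pin grip block from px (345,250) to (347,212), flange at (348,200), tip at (351,133); sherd (234,127), decoy pin (455,178).

```bash
python3 - <<'E'
from h import *
P=np.load('pics/w1.npz')['P']
def reg(r0,r1,lo,hi):
    b=P[r0:r1,330:365].reshape(-1,3);return b[(b[:,2]>lo)&(b[:,2]<hi)]
g=reg(210,258,.057,.064);t=reg(128,150,.048,.06)
r=cv2.minAreaRect((g[:,:2]*1000).astype(np.float32));print('grip',len(g),g.mean(0),r,g.min(0),g.max(0))
print('tip',len(t),t.mean(0),t.min(0),t.max(0))
d=t.mean(0)-g.mean(0);print('yaw',np.degrees(np.arctan2(d[1],d[0])),np.hypot(*d[:2]))
c=cam('scene');
go([.44,-.325,.15],[180,0,82])
E
```

```text
grip 589 [ 0.43979131 -0.33142666  0.05934626] ((439.8912658691406, -330.3666687011719), (41.38968276977539, 14.353779792785645), 81.83806610107422) [ 0.43104266 -0.35106181  0.05708122] [ 0.44882723 -0.30961462  0.06160062]
tip 204 [ 0.45081269 -0.24878503  0.05400696] [ 0.44535398 -0.25616588  0.04924388] [ 0.45591144 -0.24053074  0.05645085]
yaw 82.40365027981841 0.08337331847909864
row [0.004  0.0768 0.1995] [-0.0004 -0.0006  0.0191] time 1.45
```

>>> servo_tool([
  [[-0.019,0.077,0.1,0,0,0.019,1],[-0.019,0.077,0.2,0,0,0.019,1],[-0.019,0.077,0.3,0,0,0.019,1],[-0.019,0.077,0.35,0,0,0.019,1],[-0.019,0.077,0.35,0,0,0.019,1],[-0.019,0.077,0.35,0,0,0.019,1]],
])

```text
time_s: 1.95
tool_pos: [0.4374, -0.3373, 0.1052]
tool_rot: [-179.9, -0.0, 81.5]
force: [0.7, 0.0, -0.0]
grip_width: 0.0871
grasp_force: 0.0
```

```bash
python3 - <<'E'
from h import *
c=cam('wrist');P=cloud(c);save(c,'w2');go([.4395,-.332,.031],[180,0,82]);o=get_obs();print(o['tool_pos'],o['tool_rot'])
T=R.from_euler('xyz',o['tool_rot'],degrees=True)
q=P.reshape(-1,3);q=q[(q[:,2]>.057)&(q[:,2]<.064)&(abs(q[:,0]-.4395)<.014)&(q[:,1]<-.315)]
r=cv2.minAreaRect((q[:,:2]*1000).astype(np.float32));print(len(q),r,q.mean(0),q.min(0),q.max(0))
E
```

```text
row [0.0196 0.0005 0.252 ] [ 0.0003  0.0003 -0.0025] time 2.0
[ 0.43842104 -0.33772304  0.10659166] [1.79937198e+02 5.55838361e-02 8.15501412e+01]
1197 ((439.6382141113281, -332.2826843261719), (36.38778305053711, 14.168678283691406), 82.1326904296875) [ 0.43989323 -0.33220764  0.05936832] [ 0.43066403 -0.35118263  0.05701429] [ 0.44848329 -0.31500382  0.06242478]
```

>>> servo_tool([
  [[0.02,0.001,0.06,0,0,0,1],[0.02,0.001,0.12,0,0,0,0.6],[0.02,0.001,0.18,0,0,0,0.5],[0.02,0.001,0.225,0,0,0,0.5],[0.02,0.001,0.25,0,0,0,0.5],[0.02,0.001,0.252,0,0,0,0.4],[0.02,0.001,0.252,0,0,0,0],[0.02,0.001,0.252,0,0,0,0],[0.02,0.001,0.252,0,0,0,0],[0.02,0.001,0.252,0,0,0,0],[0.02,0.001,0.252,0,0,0,0],[0.02,0.001,0.252,0,0,0,0]],
], grip_force=40)

```text
time_s: 3.0
tool_pos: [0.4395, -0.3309, 0.0304]
tool_rot: [180.0, 0.0, 81.6]
force: [0.3, 0.3, -0.0]
grip_width: 0.0215
grasp_force: 0.0
```

```bash
python3 - <<'E'
from h import *
o=get_obs();print({k:np.round(o[k],4) for k in ['time_s','tool_pos','tool_rot','force','grip_width','grasp_force']})
E
```

```text
{'time_s': np.float64(3.0), 'tool_pos': array([ 0.4395, -0.3309,  0.0304]), 'tool_rot': array([1.799692e+02, 2.680000e-02, 8.161560e+01]), 'force': array([ 0.324 ,  0.2633, -0.02  ]), 'grip_width': np.float64(0.0215), 'grasp_force': np.float64(0.0)}
```

>>> servo_tool([
  [[0,0,0,0,0,0,0],[0,0,0,0,0,0,0],[0,0,0,0,0,0,0],[0,0,0,0,0,0,0],[0,0,-0.03,0,0,0,0],[0,0,-0.1,0,0,0,0],[0,0,-0.18,0,0,0,0],[0,0,-0.25,0,0,0,0],[0,0,-0.3,0,0,0,0],[0,0,-0.3,0,0,0,0],[0,0,-0.3,0,0,0,0]],
])

```text
time_s: 3.92
tool_pos: [0.4396, -0.331, 0.1206]
tool_rot: [179.9, 0.1, 81.6]
force: [0.3, 0.8, -2.1]
grip_width: 0.0137
grasp_force: 40.0
```

```bash
python3 - <<'E'
from h import *
o=get_obs();print({k:np.round(o[k],4) for k in ['time_s','tool_pos','tool_rot','force','wrist_torque','grip_width','grasp_force']})
c=cam('wrist');save(c,'w3');P=cloud(c);np.savez('pics/w3.npz',P=P)
# head in wrist view
q=P.reshape(-1,3);q=q[(q[:,2]>.117)&(q[:,2]<.13)&(q[:,1]>-.12)&(q[:,1]<0)&(abs(q[:,0]-.51)<.06)]
if len(q)>5: print(len(q),cv2.minAreaRect((q[:,:2]*1000).astype(np.float32)),np.median(q,0))
for n,(a,b,c_,d) in {'scene':(245,225,295,290),'side':(258,238,302,308)}.items():
    p=np.load('pics/'+n+'.npz')['P'][b:d,a:c_].reshape(-1,3)
    q=p[(p[:,2]>.121)&(p[:,2]<.13)]
    print(n,np.percentile(q,[2,50,98],axis=0).round(4).tolist())
E
```

```text
{'time_s': np.float64(3.9167), 'tool_pos': array([ 0.4396, -0.331 ,  0.1206]), 'tool_rot': array([1.799297e+02, 6.420000e-02, 8.161850e+01]), 'force': array([ 0.2627,  0.8054, -2.1177]), 'wrist_torque': array([-0.0482, -0.0682, -0.0009]), 'grip_width': np.float64(0.0137), 'grasp_force': np.float64(39.9779)}
scene [[0.496, -0.0936, 0.1215], [0.5126, -0.0752, 0.1247], [0.5307, -0.0578, 0.1267]]
side [[0.4966, -0.096, 0.1214], [0.5127, -0.076, 0.1252], [0.5311, -0.0592, 0.1271]]
```

View pics/w3.png

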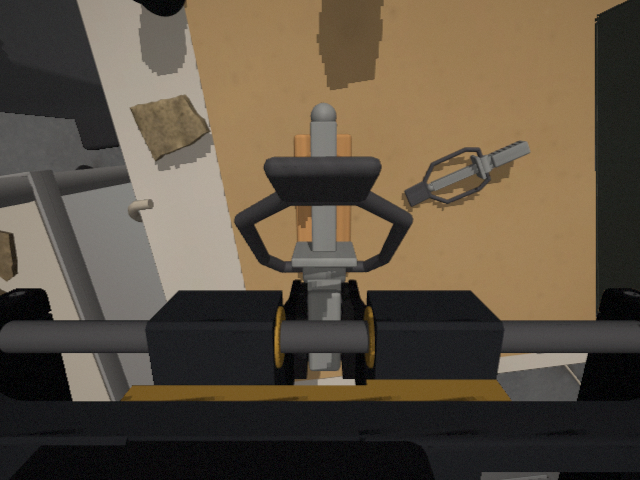

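Wrist view: pin held centred and straight between the fingers (shank column 323, nose row 110, flange row 250), ring raised (tab row 180).

>>> servo_tool([
  [[0.05,-0.005,-0.03,0,0,-0.01,0],[0.13,-0.015,-0.07,0,0,-0.025,0],[0.22,-0.025,-0.1,0,0,-0.045,0],[0.31,-0.035,-0.131,0,0,-0.06,0],[0.39,-0.045,-0.131,0,0,-0.075,0],[0.44,-0.051,-0.131,0,0,-0.08,0],[0.467,-0.051,-0.131,0,0,-0.08,0],[0.467,-0.051,-0.131,0,0,-0.08,0],[0.467,-0.051,-0.131,0,0,-0.08,0]],
])

```text
time_s: 4.72
tool_pos: [0.4442, -0.1907, 0.1585]
tool_rot: [-179.9, 0.0, 96.0]
force: [-0.4, -0.7, -1.0]
grip_width: 0.0134
grasp_force: 40.0
```

```bash
python3 - <<'E'
from h import *
o=get_obs();print({k:np.round(o[k],4) for k in ['time_s','tool_pos','tool_rot','force','wrist_torque']})
c=cam('wrist');save(c,'w4');P=cloud(c);np.savez('pics/w4.npz',P=P,o=c['origin'],r=c['rotation'],k=[c['fx'],c['fy'],c['cx'],c['cy']])
q=P.reshape(-1,3);q=q[(abs(q[:,0]-.512)<.05)&(abs(q[:,1]+.076)<.07)]
h=q[(q[:,2]>.116)&(q[:,2]<.13)];print(len(h),cv2.minAreaRect((h[:,:2]*1000).astype(np.float32)),np.median(h,0))
h=q[(q[:,2]>.034)&(q[:,2]<.044)];print(len(h),cv2.minAreaRect((h[:,:2]*1000).astype(np.float32)),np.median(h,0))
T=R.from_euler('xyz',o['tool_rot'],degrees=True)
L=T.inv().apply(P.reshape(-1,3)-o['tool_pos'])
# pin parts in tool frame: top surfaces
for nm,z0,z1,x0,x1 in [('shank',-.029,-.021,.04,.1),('flange',-.036,-.029,.02,.045)]:
    m=(abs(L[:,1])<.02)&(L[:,2]>z0)&(L[:,2]<z1)&(L[:,0]>x0)&(L[:,0]<x1);s=L[m]
    print(nm,len(s),s.min(0).round(4),s.max(0).round(4),s.mean(0).round(4))
    if nm=='shank': print(np.polyfit(s[:,0],s[:,1],1),np.polyfit(s[:,0],s[:,2],1))
E
```

```text
{'time_s': np.float64(4.7167), 'tool_pos': array([ 0.4442, -0.1907,  0.1585]), 'tool_rot': array([-1.799438e+02,  1.010000e-02,  9.596470e+01]), 'force': array([-0.4213, -0.7221, -1.0174]), 'wrist_torque': array([-0.06  , -0.05  ,  0.0053])}
5439 ((514.2169189453125, -76.59425354003906), (35.12657165527344, 36.52340316772461), 6.227766036987305) [ 0.51287202 -0.07621228  0.12434124]
6546 ((509.51214599609375, -77.179443359375), (101.92475891113281, 66.9505844116211), 6.02490758895874) [ 0.48753919 -0.09123824  0.0387404 ]
shank 2054 [ 0.04   -0.0046 -0.0264] [ 0.0907  0.0053 -0.021 ] [ 0.0678  0.0002 -0.0241]
[-0.00824558  0.00077666] [ 0.01575215 -0.02518298]
flange 734 [ 0.0294 -0.0126 -0.0343] [ 0.034   0.0134 -0.029 ] [ 0.032   0.0004 -0.032 ]
```

View pics/w4.png

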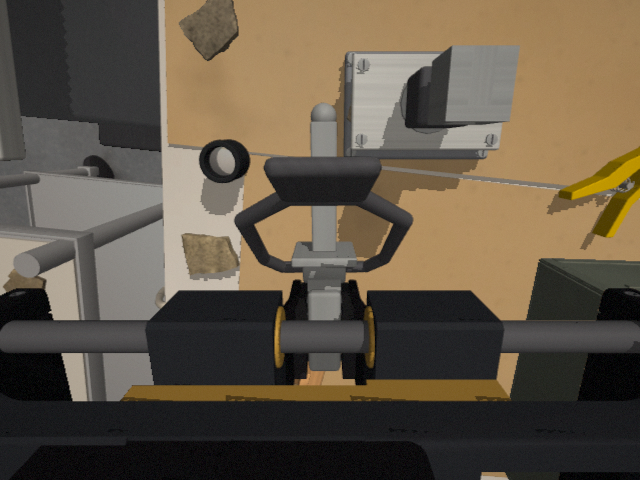

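Wrist view: head top at px (475,83) right of the held pin's nose (323,112), box at lower right (590,330). Check clearance to the box before going across.

```bash
python3 - <<'E'
from h import *
for n,(r,c) in {'w4':((255,400),(500,640)),'scene':((50,215),(165,355)),'side':((80,240),(135,340))}.items():
    P=np.load(f'pics/{n}.npz')['P'][r[0]:r[1],c[0]:c[1]].reshape(-1,3)
    q=P[(P[:,2]>.05)&(P[:,2]<.3)&(P[:,0]>.5)&(P[:,0]<1.2)]
    print(n,len(q),q.min(0).round(3),q.max(0).round(3))
    for y0 in np.arange(-.45,0.05,.05):
        s=q[(q[:,1]>y0)&(q[:,1]<y0+.05)]
        if len(s)>3: print(round(y0,2),s[:,0].min().round(3),s[:,2].max().round(3))
E
```

```text
w4 9625 [ 0.5   -0.317  0.05 ] [ 0.706 -0.144  0.261]
-0.35 0.659 0.071
-0.3 0.656 0.085
-0.25 0.652 0.083
-0.2 0.5 0.261
-0.15 0.507 0.245
scene 17713 [ 0.566 -0.44   0.05 ] [0.995 0.038 0.251]
-0.45 0.664 0.198
-0.4 0.66 0.199
-0.35 0.657 0.198
-0.3 0.654 0.198
-0.25 0.65 0.198
-0.2 0.65 0.198
-0.0 0.566 0.251
side 22262 [ 0.504 -0.443  0.05 ] [0.992 0.112 0.3  ]
-0.45 0.665 0.198
-0.4 0.662 0.198
-0.35 0.659 0.198
-0.3 0.655 0.199
-0.25 0.651 0.199
-0.2 0.651 0.198
-0.05 0.643 0.288
-0.0 0.566 0.29
```

>>> servo_tool([
  [[-0.06,0.0,0,0,0,0,0],[-0.1,0.05,0,0,0,0,0],[-0.1,0.13,0.0,0,0,0,0],[-0.1,0.22,0.05,0,0,0,0],[-0.1,0.272,0.13,0,0,0,0],[-0.1,0.272,0.2,0,0,0,0],[-0.075,0.272,0.235,0,0,0,0],[-0.052,0.272,0.235,0,0,0,0],[-0.052,0.272,0.235,0,0,0,0],[-0.052,0.272,0.235,0,0,0,0],[-0.052,0.272,0.235,0,0,0,0]],
])

```text
time_s: 5.68
tool_pos: [0.5282, -0.1978, 0.0905]
tool_rot: [179.9, 0.1, 96.0]
force: [-0.8, 0.0, -1.1]
grip_width: 0.0138
grasp_force: 40.0
```

```bash
python3 - <<'E'
from h import *
F=[]
o=get_obs();print({k:np.round(o[k],4) for k in ['time_s','tool_pos','tool_rot','force','wrist_torque']})
for n in ['scene','side']:
    c=cam(n); save(c,n+'5',(235,195,395,315) if n=='scene' else (245,205,405,325),4)
    P=cloud(c); T=R.from_euler('xyz',o['tool_rot'],degrees=True); L=T.inv().apply(P.reshape(-1,3)-o['tool_pos'])
    s=L[(L[:,0]>.045)&(L[:,0]<.085)&(abs(L[:,1])<.015)&(abs(L[:,2]+.019)<.012)]; print(n,'shank',len(s),s.mean(0).round(4),s.min(0).round(4),s.max(0).round(4))
    h=L[(L[:,0]>.095)&(L[:,0]<.15)&(abs(L[:,1])<.03)&(L[:,2]<0)&(L[:,2]>-.045)]; print(n,'head',len(h),np.percentile(h,[1,99],axis=0).round(4).tolist())
a=cv2.imread('pics/scene5.png')[:, :];b=cv2.imread('pics/side5.png')
cv2.imwrite('pics/both5.png',np.vstack([cv2.resize(a,(400,300)),cv2.resize(b,(400,300))]))
E
```

```text
{'time_s': np.float64(5.6833), 'tool_pos': array([ 0.5282, -0.1978,  0.0905]), 'tool_rot': array([1.798737e+02, 1.364000e-01, 9.598560e+01]), 'force': array([-0.8181,  0.0464, -1.0834]), 'wrist_torque': array([-0.1055, -0.0832, -0.0658])}
scene shank 158 [ 0.0654 -0.0019 -0.0228] [ 0.0456 -0.0068 -0.0276] [ 0.0845  0.0055 -0.015 ]
scene head 745 [[0.1046, -0.0196, -0.0366], [0.1412, 0.0154, -0.0011]]
side shank 169 [ 0.0653 -0.0013 -0.0235] [ 0.0451 -0.0055 -0.0272] [ 0.0847  0.0058 -0.0152]
side head 901 [[0.1028, -0.0186, -0.0369], [0.1395, 0.0161, -0.0018]]
```

View pics/scene5.png

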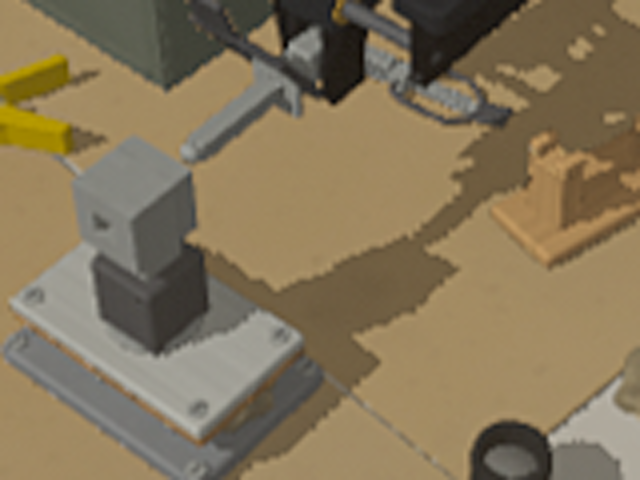

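Scene crop: the pin's nose at (190,152) points at the head, whose far mouth shows at (100,222); per the clouds the pin is about 1.7 mm right of and 2 mm above the head's middle. Correct and approach.

>>> servo_tool([
  [[0,-0.006,0.007,0,0,0,0],[0,-0.006,0.007,0,0,0,0],[0.012,-0.006,0.007,0,0,0,0],[0.024,-0.006,0.007,0,0,0,0],[0.034,-0.006,0.007,0,0,0,0],[0.034,-0.006,0.007,0,0,0,0],[0.034,-0.006,0.007,0,0,0,0]],
])

```text
time_s: 6.37
tool_pos: [0.5247, -0.1864, 0.0867]
tool_rot: [180.0, 0.0, 96.1]
force: [0.3, 0.4, -1.0]
grip_width: 0.0133
grasp_force: 40.0
```

>>> servo_tool([
  [[0.006,0,0,0,0,0,0],[0.012,0,0,0,0,0,0],[0.016,0,0,0,0,0,0],[0.016,0,0,0,0,0,0]],
])

```text
time_s: 6.7
tool_pos: [0.5241, -0.1816, 0.0866]
tool_rot: [-180.0, -0.0, 96.0]
force: [0.3, 0.4, -2.2]
grip_width: 0.0135
grasp_force: 40.0
```

>>> servo_tool([
  [[0.004,0,0,0,0,0,0],[0.008,0,0,0,0,0,0],[0.01,0,0,0,0,0,0],[0.01,0,0,0,0,0,0]],
])

```text
time_s: 7.03
tool_pos: [0.5238, -0.1789, 0.0867]
tool_rot: [180.0, 0.0, 96.0]
force: [-0.7, -0.6, -1.5]
grip_width: 0.0137
grasp_force: 40.0
```

>>> servo_tool([
  [[0.004,0,0,0,0,0,0],[0.007,0,0,0,0,0,0],[0.007,0,0,0,0,0,0]],
])

```text
time_s: 7.28
tool_pos: [0.5235, -0.1768, 0.0866]
tool_rot: [-180.0, -0.0, 96.0]
force: [0.3, 0.2, 0.1]
grip_width: 0.0136
grasp_force: 40.0
```

>>> servo_tool([
  [[0.004,0,0,0,0,0,0],[0.008,0,0,0,0,0,0],[0.01,0,0,0,0,0,0],[0.01,0,0,0,0,0,0]],
])

```text
time_s: 7.62
tool_pos: [0.5232, -0.1738, 0.0867]
tool_rot: [180.0, 0.0, 96.0]
force: [-0.1, 0.2, -1.2]
grip_width: 0.0133
grasp_force: 40.0
```

>>> servo_tool([
  [[0.004,0,0,0,0,0,0],[0.008,0,0,0,0,0,0],[0.01,0,0,0,0,0,0],[0.01,0,0,0,0,0,0]],
])

```text
time_s: 7.95
tool_pos: [0.523, -0.1709, 0.0867]
tool_rot: [180.0, 0.0, 96.0]
force: [0.1, 0.2, -1.3]
grip_width: 0.0139
grasp_force: 40.0
```

>>> servo_tool([
  [[0.004,0,0,0,0,0,0],[0.008,0,0,0,0,0,0],[0.012,0,0,0,0,0,0],[0.016,0,0,0,0,0,0],[0.016,0,0,0,0,0,0]],
])

```text
time_s: 8.37
tool_pos: [0.5225, -0.1659, 0.0867]
tool_rot: [180.0, -0.0, 96.0]
force: [-0.3, -0.4, -1.3]
grip_width: 0.0135
grasp_force: 40.0
```

>>> servo_tool([
  [[0.004,0,0,0,0,0,0],[0.008,0,0,0,0,0,0],[0.012,0,0,0,0,0,0],[0.016,0,0,0,0,0,0],[0.016,0,0,0,0,0,0]],
])

```text
time_s: 8.78
tool_pos: [0.5219, -0.1612, 0.0867]
tool_rot: [180.0, -0.0, 96.0]
force: [-0.3, -0.5, -0.3]
grip_width: 0.0136
grasp_force: 40.0
```

>>> servo_tool([
  [[0.004,0,0,0,0,0,0],[0.008,0,0,0,0,0,0],[0.012,0,0,0,0,0,0],[0.016,0,0,0,0,0,0],[0.016,0,0,0,0,0,0]],
])

```text
time_s: 9.2
tool_pos: [0.5214, -0.1564, 0.0867]
tool_rot: [180.0, -0.0, 96.0]
force: [0.9, 0.4, -0.1]
grip_width: 0.0136
grasp_force: 40.0
```

```bash
python3 - <<'E'
from h import *
o=get_obs();print({k:np.round(o[k],4) for k in ['time_s','tool_pos','tool_rot','force','wrist_torque']})
for n in ['scene']:
    c=cam(n); save(c,n+'6',(235,195,395,315),4)
E
```

```text
{'time_s': np.float64(9.2), 'tool_pos': array([ 0.5214, -0.1564,  0.0867]), 'tool_rot': array([ 1.79997e+02, -3.50000e-03,  9.60371e+01]), 'force': array([ 0.9041,  0.3958, -0.1361]), 'wrist_torque': array([ 0.0354, -0.1245, -0.0158])}
```

View pics/scene6.png

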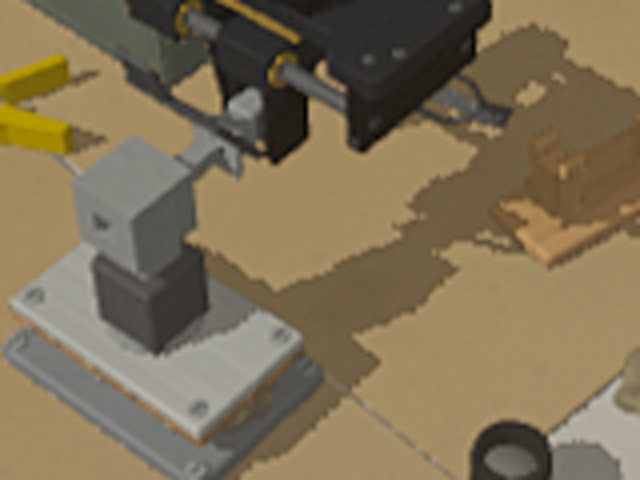

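The shank is in the hole (flange at (232,150), head at (135,200)) with no resistance. On inwards.

>>> servo_tool([
  [[0.005,0,0,0,0,0,0],[0.01,0,0,0,0,0,0],[0.015,0,0,0,0,0,0],[0.02,0,0,0,0,0,0],[0.025,0,0,0,0,0,0],[0.025,0,0,0,0,0,0]],
])

```text
time_s: 9.75
tool_pos: [0.5206, -0.1488, 0.0866]
tool_rot: [-180.0, -0.0, 96.0]
force: [0.6, 1.1, -0.7]
grip_width: 0.0133
grasp_force: 40.0
```

>>> servo_tool([
  [[0.005,0,0,0,0,0,0],[0.01,0,0,0,0,0,0],[0.015,0,0,0,0,0,0],[0.02,0,0,0,0,0,0],[0.025,0,0,0,0,0,0],[0.025,0,0,0,0,0,0]],
])

```text
time_s: 10.25
tool_pos: [0.5198, -0.1413, 0.0867]
tool_rot: [180.0, -0.0, 96.0]
force: [-0.2, -0.0, -0.1]
grip_width: 0.0136
grasp_force: 40.0
```

>>> servo_tool([
  [[0.004,0,0,0,0,0,0],[0.008,0,0,0,0,0,0],[0.012,0,0,0,0,0,0],[0.016,0,0,0,0,0,0],[0.02,0,0,0,0,0,0],[0.02,0,0,0,0,0,0]],
])

```text
time_s: 10.75
tool_pos: [0.5192, -0.1355, 0.0867]
tool_rot: [-180.0, -0.0, 96.0]
force: [-0.7, -0.6, -0.2]
grip_width: 0.0134
grasp_force: 40.0
```

>>> servo_tool([
  [[0.003,0,0,0,0,0,0],[0.006,0,0,0,0,0,0],[0.009,0,0,0,0,0,0],[0.012,0,0,0,0,0,0],[0.012,0,0,0,0,0,0]],
])

```text
time_s: 11.17
tool_pos: [0.5188, -0.1321, 0.0867]
tool_rot: [180.0, -0.0, 96.0]
force: [0.7, -1.9, 1.8]
grip_width: 0.0138
grasp_force: 40.0
```

>>> servo_tool([
  [[0.0015,0,0,0,0,0,0],[0.003,0,0,0,0,0,0],[0.0045,0,0,0,0,0,0],[0.0045,0,0,0,0,0,0]],
])

```text
time_s: 11.5
tool_pos: [0.5187, -0.1309, 0.0867]
tool_rot: [180.0, 0.0, 96.0]
force: [0.5, -2.1, 0.6]
grip_width: 0.0133
grasp_force: 40.0
```

>>> servo_tool([
  [[0.0015,0,0,0,0,0,0],[0.003,0,0,0,0,0,0],[0.003,0,0,0,0,0,0]],
])

```text
time_s: 11.75
tool_pos: [0.5186, -0.13, 0.0867]
tool_rot: [180.0, 0.0, 96.0]
force: [0.7, -1.1, 1.4]
grip_width: 0.0141
grasp_force: 40.0
```

>>> servo_tool([
  [[0.0015,0,0,0,0,0,0],[0.003,0,0,0,0,0,0],[0.003,0,0,0,0,0,0]],
])

```text
time_s: 12.0
tool_pos: [0.5185, -0.1291, 0.0867]
tool_rot: [180.0, 0.0, 96.0]
force: [0.2, -1.7, 1.4]
grip_width: 0.0134
grasp_force: 40.0
```

>>> servo_tool([
  [[0.0015,0,0,0,0,0,0],[0.003,0,0,0,0,0,0],[0.003,0,0,0,0,0,0]],
])

```text
time_s: 12.25
tool_pos: [0.5183, -0.1282, 0.0866]
tool_rot: [-180.0, 0.0, 96.0]
force: [1.0, -2.1, 1.6]
grip_width: 0.0138
grasp_force: 40.0
```

>>> servo_tool([
  [[0.001,0,0,0,0,0,0],[0.002,0,0,0,0,0,0],[0.002,0,0,0,0,0,0]],
])

```text
time_s: 12.5
tool_pos: [0.5184, -0.1281, 0.0867]
tool_rot: [180.0, 0.0, 96.0]
force: [0.5, -2.9, 1.6]
grip_width: 0.0136
grasp_force: 40.0
```

>>> servo_tool([
  [[0.001,0,0,0,0,0,0],[0.002,0,0,0,0,0,0],[0.002,0,0,0,0,0,0]],
])

```text
time_s: 12.75
tool_pos: [0.5183, -0.128, 0.0867]
tool_rot: [180.0, 0.1, 96.0]
force: [0.6, -5.2, 1.0]
grip_width: 0.0135
grasp_force: 40.0
```

>>> servo_tool([
  [[0.001,0,0,0,0,0,0],[0.002,0,0,0,0,0,0],[0.002,0,0,0,0,0,0]],
])

```text
time_s: 13.0
tool_pos: [0.5183, -0.128, 0.0867]
tool_rot: [180.0, 0.1, 96.0]
force: [1.2, -5.7, 0.4]
grip_width: 0.0136
grasp_force: 40.0
```

```bash
python3 - <<'E'
from h import *
o=get_obs();print({k:np.round(o[k],4) for k in ['time_s','tool_pos','tool_rot','force','wrist_torque']})
c=cam('wrist');save(c,'w7');np.savez('pics/w7.npz',P=cloud(c))
T=R.from_euler('xyz',o['tool_rot'],degrees=True);P=cloud(c);L=T.inv().apply(P.reshape(-1,3)-o['tool_pos'])
s=L[(abs(L[:,1])<.03)&(L[:,2]<-.02)&(L[:,2]>-.04)&(L[:,0]>.02)&(L[:,0]<.09)]
hd=s[(s[:,2]<-.033)];print(len(s),np.percentile(hd,[1,50,99],axis=0).round(4).tolist())
for x in np.arange(.024,.06,.002):
    k=s[(s[:,0]>x)&(s[:,0]<x+.002)&(abs(s[:,1])<.011)]; print(round(x,3),len(k),k[:,2].min().round(4) if len(k) else '',np.median(k[:,2]).round(4) if len(k) else '')
E
```

```text
{'time_s': np.float64(13.0), 'tool_pos': array([ 0.5183, -0.128 ,  0.0867]), 'tool_rot': array([1.799837e+02, 1.092000e-01, 9.596470e+01]), 'force': array([ 1.2207, -5.6645,  0.4206]), 'wrist_torque': array([-1.2905, -0.331 , -0.0409])}
8301 [[0.0312, -0.0223, -0.0393], [0.0434, 0.0012, -0.0377], [0.0542, 0.0229, -0.0334]]
0.024 219 -0.0277 -0.0262
0.026 117 -0.0277 -0.0264
0.028 81 -0.0336 -0.0322
0.03 200 -0.0345 -0.0327
0.032 105 -0.0388 -0.0374
0.034 314 -0.0397 -0.0376
0.036 299 -0.0394 -0.0376
0.038 295 -0.0391 -0.0377
0.04 316 -0.0393 -0.0377
0.042 312 -0.0396 -0.0377
0.044 321 -0.0393 -0.0377
0.046 324 -0.0395 -0.0377
0.048 327 -0.0393 -0.0377
0.05 327 -0.0397 -0.0377
0.052 336 -0.0395 -0.0377
0.054 77 -0.0394 -0.0379
0.056 0  
0.058 0
```

View pics/w7.png

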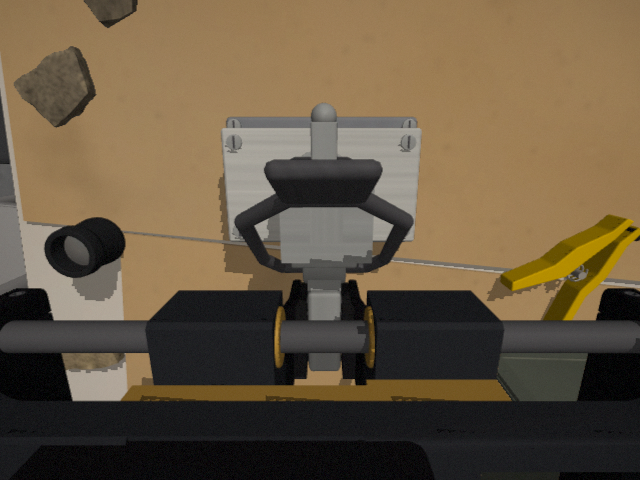

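Wrist view: the flange (row 262) is against the head, the nose (323,112) shows beyond it, the ring is still raised (tab row 180). Work out the ring's angle and tab position.

```bash
python3 - <<'E'
from h import *
o=get_obs();T=R.from_euler('xyz',o['tool_rot'],degrees=True);P=np.load('pics/w7.npz')['P'];L=T.inv().apply(P.reshape(-1,3)-o['tool_pos']).reshape(480,640,3)
for a,b,c,d in [(160,168,275,370),(168,190,275,370),(190,205,285,365),(205,255,240,275),(205,255,375,405)]:
    k=L[a:b,c:d].reshape(-1,3);k=k[k[:,2]<-.045]
    if len(k): print((a,b,c,d),len(k),k.min(0).round(4),k.max(0).round(4),np.median(k,0).round(4), 'ang',np.median(np.arctan2(-(k[:,2]+.019),k[:,0]-.026)).round(3))
E
```

```text
(160, 168, 275, 370) 758 [ 0.0718 -0.0087 -0.0996] [ 0.0731  0.0086 -0.0948] [ 0.0724  0.     -0.0972] ang 1.035
(168, 190, 275, 370) 2076 [ 0.0668 -0.0099 -0.0995] [ 0.0718  0.0097 -0.0884] [ 0.0698 -0.     -0.0967] ang 1.054
(190, 205, 285, 365) 1195 [ 0.0613 -0.0094 -0.0906] [ 0.0669  0.0104 -0.0739] [ 0.0643  0.0004 -0.0825] ang 1.028
(205, 255, 240, 275) 947 [ 0.04   -0.0256 -0.074 ] [ 0.0609 -0.0124 -0.045 ] [ 0.0551 -0.0212 -0.0648] ang 1.012
(205, 255, 375, 405) 838 [ 0.0404  0.0135 -0.0729] [ 0.0608  0.0263 -0.045 ] [ 0.0554  0.0217 -0.0651] ang 1.009
```

>>> servo_tool([
  [[-0.003,0,0,0,0,0,0],[-0.004,0,0,0,0,0,0],[-0.004,0,0,0,0,0,0.25],[-0.004,0,0,0,0,0,0.4],[-0.004,0,0,0,0,0,0.4],[-0.004,0,0,0,0,0,0.4],[-0.004,0,0,0,0,0,0.4]],
])

```text
time_s: 13.63
tool_pos: [0.5181, -0.1268, 0.0864]
tool_rot: [-180.0, -0.0, 96.1]
force: [-0.4, 0.0, -0.4]
grip_width: 0.0331
grasp_force: 0.0
```

>>> servo_tool([
  [[0,0,-0.03,0,0,0,0.5],[0,0,-0.08,0,0,0,0.5],[0,0,-0.15,0,0,0,0.4],[0,0,-0.22,0,0,0,0],[0,0,-0.29,0,0.03,0,0],[0,0,-0.317,0,0.06,0,0],[0,0,-0.317,0,0.09,0,0],[0,0,-0.317,0,0.111,0,0],[0,0,-0.317,0,0.111,0,0],[0,0,-0.317,0,0.111,0,0]],
])

```text
time_s: 14.47
tool_pos: [0.5182, -0.1285, 0.1815]
tool_rot: [-180.0, -20.0, 95.9]
force: [-0.3, 0.4, -0.1]
grip_width: 0.0023
grasp_force: 0.0
```

```bash
cat >> h.py <<'E'
D=np.array([-.1045,.9945,0]);Yt=np.array([.9945,.1045,0]);H=np.array([.5156,-.1021,.1057])
def plane(p): v=np.array(p)-H; return (np.array([v@D,v@Yt,v[2]])*1000).round(1)
E
python3 - <<'E'
from h import *
o=get_obs();print({k:np.round(o[k],4) for k in ['time_s','tool_pos','tool_rot','force','grip_width']},plane(o['tool_pos']))
# ring/pin now, from scene and side: points above head in hinge plane frame
for n in ['scene','side','wrist']:
    c=cam(n);P=cloud(c).reshape(-1,3)-H
    q=np.stack([P@D,P@Yt,P[:,2]],1)*1000
    s=q[(q[:,0]>20)&(q[:,0]<70)&(abs(q[:,1])<10)&(q[:,2]>50)&(q[:,2]<90)]
    print(n,len(s),np.percentile(s,[2,50,98],axis=0).round(1).tolist() if len(s) else '')
    s=q[(q[:,0]>-50)&(q[:,0]<9)&(abs(q[:,1])<12)&(q[:,2]>3)&(q[:,2]<16)]
    if len(s): print('  grip',len(s),[ (x,np.percentile(s[abs(s[:,0]-x)<4][:,2],90).round(1)) for x in (-42,-34,-26,-18,-10,6) if (abs(s[:,0]-x)<4).sum()>2])
E
```

```text
{'time_s': np.float64(14.4667), 'tool_pos': array([ 0.5182, -0.1285,  0.1815]), 'tool_rot': array([-179.9603,  -19.9598,   95.8972]), 'force': array([-0.3232,  0.3867, -0.098 ]), 'grip_width': np.float64(0.0023)} [-26.5  -0.2  75.8]
scene 91 [[33.0, -9.9, 55.3], [38.5, -1.4, 71.5], [41.5, 9.3, 82.0]]
  grip 175 [(-42, np.float64(7.1)), (-34, np.float64(7.8)), (-26, np.float64(8.3)), (-18, np.float64(9.3)), (-10, np.float64(9.5))]
side 163 [[31.1, -9.9, 55.5], [36.1, -0.8, 70.3], [39.8, 9.4, 81.8]]
  grip 139 [(-42, np.float64(8.3)), (-34, np.float64(9.1)), (-26, np.float64(9.3)), (-18, np.float64(10.2)), (-10, np.float64(6.7))]
wrist 1145 [[29.7, -9.7, 55.8], [34.8, -0.0, 72.0], [40.3, 9.6, 81.1]]
  grip 941 [(-42, np.float64(7.0)), (-34, np.float64(7.7)), (-26, np.float64(8.2)), (-18, np.float64(8.6)), (-10, np.float64(8.5)), (6, np.float64(13.8))]
```

```bash
python3 - <<'E'
from h import *
for n in ['scene','side']:
    P=np.load(f'pics/{n}.npz')['P'].reshape(-1,3)
    q=P[(P[:,2]>.13)&(P[:,0]>.35)&(P[:,0]<.75)&(P[:,1]>-.13)&(P[:,1]<.3)]
    print(n,len(q))
    for y in np.arange(-.14,.3,.02):
        s=q[(q[:,1]>=y)&(q[:,1]<y+.02)]
        if len(s)>2: print(round(y,2),len(s),s[:,0].min().round(3),s[:,0].max().round(3),s[:,2].min().round(3),s[:,2].max().round(3))
E
```

```text
scene 10092
-0.02 32 0.641 0.656 0.269 0.287
0.0 496 0.566 0.666 0.223 0.289
0.02 565 0.567 0.673 0.179 0.328
0.04 1233 0.555 0.675 0.133 0.33
0.06 812 0.503 0.655 0.13 0.335
0.08 2125 0.502 0.674 0.131 0.331
0.1 1565 0.534 0.57 0.131 0.357
0.12 1308 0.533 0.598 0.13 0.351
0.14 1410 0.529 0.672 0.13 0.358
0.16 312 0.533 0.684 0.13 0.353
0.18 148 0.672 0.705 0.13 0.149
0.2 65 0.694 0.722 0.13 0.141
0.26 19 0.65 0.66 0.13 0.131
side 13316
-0.02 35 0.643 0.657 0.271 0.288
0.0 317 0.566 0.666 0.228 0.29
0.02 415 0.568 0.674 0.175 0.329
0.04 1023 0.547 0.68 0.132 0.331
0.06 1115 0.503 0.652 0.13 0.335
0.08 2743 0.503 0.622 0.13 0.33
0.1 2672 0.534 0.63 0.13 0.357
0.12 2483 0.532 0.648 0.13 0.352
0.14 1748 0.53 0.673 0.13 0.357
0.16 435 0.533 0.685 0.13 0.351
0.18 236 0.674 0.708 0.131 0.148
0.2 93 0.698 0.722 0.13 0.141
```

Brushes stand at x ≥ 0.57, y ≥ -0.02, so the backward lean (−20° pitch) keeps the gripper clear. Push the tab over in stages.

>>> servo_tool([
  [[0.05,0,0.023,0,0,0,0],[0.1,0,0.046,0,0,0,0],[0.141,0,0.065,0,0,0,0],[0.153,0,0.069,0,0,0,0],[0.165,0,0.073,0,0,0,0],[0.176,0,0.0775,0,0,0,0],[0.187,0,0.092,0,0,0,0],[0.199,0,0.108,0,0,0,0],[0.21,0,0.123,0,0,0,0],[0.21,0,0.123,0,0,0,0]],
])

```text
time_s: 15.45
tool_pos: [0.5102, -0.0551, 0.1677]
tool_rot: [-179.9, -20.0, 96.0]
force: [0.7, 0.5, -0.1]
grip_width: 0.0004
grasp_force: 0.1
```

```bash
cat >> h.py <<'E'
def look():
    o=get_obs();print({k:np.round(o[k],4) for k in ['time_s','tool_pos','tool_rot','force']},plane(o['tool_pos']))
    for n in ['scene','side','wrist']:
        P=cloud(cam(n)).reshape(-1,3)-H;q=np.stack([P@D,P@Yt,P[:,2]],1)*1000
        # loop side bars, outside the head and fingers
        for sg in (-1,1):
            s=q[(q[:,0]>12)&(q[:,0]<62)&(sg*q[:,1]>19.5)&(sg*q[:,1]<27)&(q[:,2]>-12)&(q[:,2]<80)]
            if len(s)>8:
                f=np.polyfit(s[:,0],s[:,2],1);print(n,sg,len(s),'median angle',np.median(np.arctan2(s[:,2],s[:,0])).round(3),'slope',np.arctan(f[0]).round(3))
E
python3 -c "
from h import *
look()"
```

```text
{'time_s': np.float64(15.45), 'tool_pos': array([ 0.5102, -0.0551,  0.1677]), 'tool_rot': array([-179.9247,  -20.0363,   96.0471]), 'force': array([ 0.7431,  0.4632, -0.1173])} [47.3 -0.5 62. ]
scene -1 52 median angle 0.783 slope 0.736
scene 1 18 median angle 0.805 slope 0.62
side -1 49 median angle 0.82 slope 0.741
```

>>> servo_tool([
  [[0.008,0,0.017,0,0,0,0],[0.016,0,0.034,0,0,0,0],[0.0238,0,0.0516,0,0,0,0],[0.028,0,0.07,0,0,0,0],[0.033,0,0.088,0,0,0,0],[0.037,0,0.107,0,0,0,0],[0.038,0,0.121,0,0,0,0],[0.039,0,0.135,0,0,0,0],[0.039,0,0.135,0,0,0,0]],
])

```text
time_s: 16.35
tool_pos: [0.5076, -0.031, 0.1337]
tool_rot: [-179.9, -20.0, 96.0]
force: [0.2, -1.0, -0.6]
grip_width: 0.0001
grasp_force: 0.0
```

```bash
python3 -c "
from h import *
look()"
```

```text
{'time_s': np.float64(16.35), 'tool_pos': array([ 0.5076, -0.031 ,  0.1337]), 'tool_rot': array([-179.9205,  -20.0201,   96.0219]), 'force': array([ 0.1943, -1.0407, -0.6316])} [71.6 -0.5 28. ]
scene -1 67 median angle 0.327 slope 0.232
side -1 69 median angle 0.37 slope 0.257
```

>>> servo_tool([
  [[0.003,0,0.012,0,0,0,0],[0.004,0,0.023,0,0,0,0],[0.004,0,0.034,0,0,0,0],[0.003,0,0.044,0,0,0,0],[0.003,0,0.044,0,0,0,0]],
])

```text
time_s: 16.92
tool_pos: [0.5071, -0.0259, 0.1217]
tool_rot: [-179.9, -20.0, 96.0]
force: [-0.2, -0.3, 0.4]
grip_width: 0.0008
grasp_force: 0.0
```

```bash
python3 -c "
from h import *
look()"
```

```text
{'time_s': np.float64(16.9167), 'tool_pos': array([ 0.5071, -0.0259,  0.1217]), 'tool_rot': array([-179.9379,  -20.0043,   96.0226]), 'force': array([-0.2323, -0.3483,  0.3731])} [76.7 -0.5 16. ]
scene -1 58 median angle 0.169 slope 0.159
side -1 78 median angle 0.205 slope 0.108
```

>>> servo_tool([
  [[0,0,0.004,0,0,0,0],[0,0,0.008,0,0,0,0],[0,0,0.011,0,0,0,0],[0,0,0.011,0,0,0,0]],
])

```text
time_s: 17.4
tool_pos: [0.5076, -0.0251, 0.1193]
tool_rot: [180.0, -20.0, 96.0]
force: [0.1, -0.8, 1.5]
grip_width: 0.0002
grasp_force: 0.6
```

>>> servo_tool([
  [[-0.001,0,0.003,0,0,0,0],[-0.002,0,0.006,0,0,0,0],[-0.002,0,0.006,0,0,0,0]],
])

```text
time_s: 17.65
tool_pos: [0.5078, -0.0248, 0.118]
tool_rot: [180.0, -20.0, 96.0]
force: [-1.0, 0.2, 4.2]
grip_width: 0.0006
grasp_force: 2.2
```

>>> servo_tool([
  [[-0.001,0,0.003,0,0,0,0],[-0.002,0,0.006,0,0,0,0],[-0.002,0,0.006,0,0,0,0]],
])

```text
time_s: 17.9
tool_pos: [0.5081, -0.0244, 0.117]
tool_rot: [179.9, -20.0, 96.1]
force: [-1.7, -0.6, 8.5]
grip_width: 0.0003
grasp_force: 4.3
```

```bash
python3 -c "
from h import *
look()
c=cam('scene');save(c,'s8',(225,175,345,265),5)"
```

```text
{'time_s': np.float64(17.9), 'tool_pos': array([ 0.5081, -0.0244,  0.117 ]), 'tool_rot': array([179.9402, -20.0221,  96.0518]), 'force': array([-1.6558, -0.6097,  8.4709])} [78.   0.7 11.3]
scene -1 43 median angle 0.115 slope 0.407
side -1 88 median angle 0.179 slope 0.634
```

View pics/s8.png

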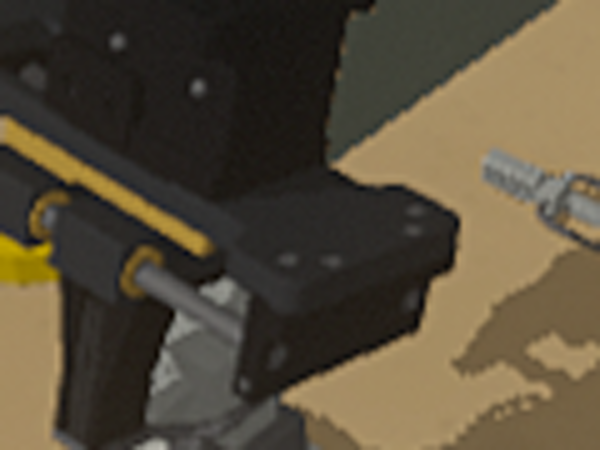

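The gripper hides the ring in this view (fingers at (100,300)–(240,350)); go on by force, in small steps.

>>> servo_tool([
  [[-0.001,0,0.002,0,0,0,0],[-0.001,0,0.004,0,0,0,0],[-0.001,0,0.004,0,0,0,0]],
])

```text
time_s: 18.35
tool_pos: [0.5083, -0.0242, 0.1162]
tool_rot: [179.9, -20.0, 96.1]
force: [-2.1, 0.1, 12.4]
grip_width: 0.0005
grasp_force: 5.5
```

>>> servo_tool([
  [[-0.001,0,0.002,0,0,0,0],[-0.001,0,0.004,0,0,0,0],[-0.001,0,0.004,0,0,0,0]],
])

```text
time_s: 18.6
tool_pos: [0.5084, -0.0238, 0.1154]
tool_rot: [179.9, -20.0, 96.1]
force: [-2.1, -0.5, 14.5]
grip_width: 0.0004
grasp_force: 6.4
```

```bash
cat > m.py <<'E'
from h import *
o=get_obs();print(o['force'].round(1),plane(o['tool_pos']))
for n in ['scene','side','wrist']:
    P=cloud(cam(n)).reshape(-1,3)-H;q=np.stack([P@D,P@Yt,P[:,2]],1)*1000
    q=q[(q[:,0]>-50)&(q[:,0]<105)&(abs(q[:,1])<30)&(q[:,2]>-15)&(q[:,2]<30)]
    print(n,len(q))
    for y0,y1 in [(-30,-19),(-13,13),(19,30)]:
        out=[]
        for x in range(-50,105,6):
            s=q[(q[:,0]>=x)&(q[:,0]<x+6)&(q[:,1]>=y0)&(q[:,1]<y1)]
            if len(s)>2: out.append((x,len(s),int(s[:,2].min()),int(np.median(s[:,2])),int(s[:,2].max())))
        print(' ',y0,y1,out)
E
python3 m.py
```

```text
[-2.1 -0.5 14.5] [78.6  1.   9.7]
scene 658
  -30 -19 [(34, 3, 3, 4, 5), (40, 11, 1, 4, 7), (46, 11, 2, 4, 5), (52, 11, 1, 5, 7)]
  -13 13 [(10, 11, 17, 19, 20), (16, 27, 18, 19, 20), (28, 10, 16, 18, 20), (34, 37, 16, 19, 20), (40, 107, -13, 9, 21), (46, 30, -3, 4, 7), (52, 26, -3, 4, 7), (58, 19, 0, 4, 29), (64, 35, 1, 14, 29), (70, 40, 4, 16, 29), (76, 40, 3, 16, 29), (82, 96, 7, 21, 29), (88, 46, 8, 12, 21)]
  19 30 []
side 1196
  -30 -19 [(-2, 4, 4, 5, 6), (4, 8, 3, 5, 6), (10, 9, 4, 5, 7), (16, 11, 4, 5, 7), (22, 12, 2, 4, 6), (28, 11, 3, 5, 6), (34, 13, 2, 5, 8), (40, 10, 0, 5, 6), (46, 14, 2, 5, 7), (52, 9, 2, 4, 6)]
  -13 13 [(-44, 3, 12, 14, 15), (-38, 19, 12, 14, 15), (-32, 27, 9, 13, 15), (-26, 16, -2, 14, 16), (-20, 9, -4, 0, 5), (-14, 27, 0, 9, 11), (-8, 19, 3, 8, 10), (-2, 4, 3, 4, 5), (4, 34, 18, 19, 21), (10, 45, 17, 19, 21), (16, 36, 18, 19, 21), (22, 40, 18, 19, 21), (28, 33, 18, 19, 21), (34, 37, 3, 19, 20), (40, 137, -12, 6, 21), (46, 26, -2, 4, 6), (52, 12, 0, 3, 6), (58, 26, 0, 5, 29), (64, 41, 2, 15, 28), (70, 38, 5, 16, 29), (76, 58, 6, 23, 29), (82, 144, 6, 18, 29), (88, 18, 8, 11, 17)]
  19 30 []
wrist 1031
  -30 -19 []
  -13 13 [(40, 183, 3, 18, 20), (46, 23, 3, 4, 6), (70, 18, 27, 28, 28), (76, 58, 27, 29, 29), (82, 530, 7, 21, 29), (88, 218, 8, 11, 17)]
  19 30 []
```

The pin has rocked nose-down to its slack limit and the finger's rear corner bears at only ~70 mm radius. Back off, go 13 mm further out for more leverage.

>>> servo_tool([
  [[0.004,0,-0.01,0,0,0,0],[0.009,0,-0.025,0,0,0,0],[0.025,0,-0.02,0,0,0,0],[0.04,0,-0.015,0,0,0,0],[0.051,-0.003,-0.01,0,0,0,0],[0.051,-0.003,-0.01,0,0,0,0],[0.051,-0.003,-0.01,0,0,0,0]],
])

```text
time_s: 19.33
tool_pos: [0.5049, -0.0109, 0.1211]
tool_rot: [-180.0, -20.0, 96.1]
force: [0.2, -0.6, 1.6]
grip_width: 0.0004
grasp_force: 0.5
```

```bash
python3 m.py
```

```text
[ 0.2 -0.6  1.6] [91.8 -1.1 15.4]
scene 478
  -30 -19 [(46, 8, 3, 5, 6), (52, 9, 1, 4, 8)]
  -13 13 [(22, 14, 17, 19, 20), (28, 17, 17, 18, 20), (40, 82, -13, 9, 19), (46, 29, -3, 5, 6), (52, 26, -3, 5, 7), (58, 20, 0, 4, 6), (64, 29, 3, 6, 8), (70, 18, 5, 7, 10), (76, 22, 7, 14, 28), (82, 29, 10, 20, 28), (88, 26, 11, 21, 29), (94, 41, 18, 26, 29), (100, 37, 17, 22, 28)]
  19 30 []
side 1113
  -30 -19 [(10, 9, 2, 5, 6), (16, 10, 2, 5, 6), (22, 12, 2, 5, 7), (28, 9, 3, 5, 7), (34, 11, 4, 6, 7), (40, 11, 3, 6, 7), (46, 15, 3, 5, 8), (52, 9, 3, 6, 7)]
  -13 13 [(-32, 10, 12, 13, 14), (-26, 16, 11, 13, 14), (-20, 21, 12, 13, 14), (-14, 3, -1, 0, 14), (-8, 4, 4, 4, 7), (4, 24, 17, 19, 20), (10, 43, 17, 20, 21), (16, 44, 18, 19, 21), (22, 47, 18, 19, 21), (28, 41, 17, 19, 21), (34, 45, -5, 19, 21), (40, 171, -13, 8, 21), (46, 30, -2, 5, 7), (52, 24, 0, 5, 7), (58, 26, 3, 6, 8), (64, 15, 4, 7, 9), (70, 15, 7, 9, 29), (76, 29, 8, 18, 29), (82, 30, 9, 19, 29), (88, 27, 10, 21, 29), (94, 90, 18, 25, 29), (100, 10, 19, 21, 27)]
  19 30 []
wrist 594
  -30 -19 []
  -13 13 [(40, 35, -14, -10, -6), (46, 122, 3, 5, 7), (52, 23, 3, 5, 6), (58, 20, 2, 4, 5), (94, 253, 19, 26, 29), (100, 141, 16, 20, 25)]
  19 30 []
```

>>> servo_tool([
  [[-0.001,0,0.003,0,0,0,0],[-0.002,0,0.006,0,0,0,0],[-0.002,0,0.006,0,0,0,0]],
])

```text
time_s: 19.73
tool_pos: [0.5055, -0.0113, 0.1198]
tool_rot: [180.0, -20.0, 96.0]
force: [-0.9, 0.3, 5.0]
grip_width: 0.0005
grasp_force: 2.5
```

>>> servo_tool([
  [[-0.001,0,0.003,0,0,0,0],[-0.002,0,0.006,0,0,0,0],[-0.002,0,0.006,0,0,0,0]],
])

```text
time_s: 19.98
tool_pos: [0.5058, -0.0111, 0.1188]
tool_rot: [179.9, -20.0, 96.0]
force: [-2.2, 0.3, 10.7]
grip_width: 0.0004
grasp_force: 5.0
```

>>> servo_tool([
  [[-0.001,0,0.002,0,0,0,0],[-0.001,0,0.004,0,0,0,0],[-0.001,0,0.004,0,0,0,0]],
])

```text
time_s: 20.23
tool_pos: [0.506, -0.0108, 0.1179]
tool_rot: [179.9, -20.0, 96.0]
force: [-2.2, 0.7, 11.8]
grip_width: 0.0003
grasp_force: 5.4
```

>>> servo_tool([
  [[-0.001,0,0.002,0,0,0,0],[-0.001,0,0.004,0,0,0,0],[-0.001,0,0.004,0,0,0,0]],
])

```text
time_s: 20.48
tool_pos: [0.506, -0.0105, 0.1167]
tool_rot: [179.9, -20.0, 96.1]
force: [-2.2, 1.5, 11.6]
grip_width: 0.0007
grasp_force: 5.2
```

>>> servo_tool([
  [[-0.001,0,0.002,0,0,0,0],[-0.001,0,0.003,0,0,0,0],[-0.001,0,0.003,0,0,0,0]],
])

```text
time_s: 20.73
tool_pos: [0.5058, -0.0103, 0.1154]
tool_rot: [179.9, -20.1, 96.1]
force: [-1.4, 1.5, 8.6]
grip_width: 0.0002
grasp_force: 4.2
```

Past the peak, the force is falling; keep going.

>>> servo_tool([
  [[-0.001,0,0.002,0,0,0,0],[-0.001,0,0.004,0,0,0,0],[-0.001,0,0.004,0,0,0,0]],
])

```text
time_s: 20.98
tool_pos: [0.5056, -0.0103, 0.1136]
tool_rot: [180.0, -20.0, 96.1]
force: [-0.2, 1.5, 4.5]
grip_width: 0.0006
grasp_force: 2.0
```

>>> servo_tool([
  [[-0.001,0,0.002,0,0,0,0],[-0.001,0,0.004,0,0,0,0],[-0.001,0,0.004,0,0,0,0]],
])

```text
time_s: 21.23
tool_pos: [0.505, -0.011, 0.1112]
tool_rot: [-180.0, -20.0, 96.0]
force: [-0.7, -0.7, -0.7]
grip_width: 0.0008
grasp_force: 0.1
```

>>> servo_tool([
  [[-0.001,0,0.002,0,0,0,0],[-0.001,0,0.004,0,0,0,0],[-0.001,0,0.004,0,0,0,0]],
])

```text
time_s: 21.48
tool_pos: [0.5047, -0.011, 0.1097]
tool_rot: [-180.0, -20.0, 96.0]
force: [-0.7, -0.5, 0.1]
grip_width: 0.0004
grasp_force: 0.0
```

```bash
python3 m.py
```

```text
[-0.7 -0.5  0.1] [91.7 -1.3  4. ]
scene 516
  -30 -19 [(52, 6, -3, -2, -1)]
  -13 13 [(-44, 3, 7, 8, 9), (28, 7, 16, 17, 20), (34, 25, 17, 18, 20), (40, 45, -13, 2, 20), (46, 27, -2, 6, 8), (52, 30, -1, 6, 8), (58, 33, -5, 4, 8), (64, 32, -5, -2, 5), (70, 20, -4, -1, 29), (76, 38, -4, 14, 28), (82, 40, -1, 13, 29), (88, 46, -2, 16, 29), (94, 105, 5, 20, 29), (100, 31, 6, 11, 17)]
  19 30 []
side 1111
  -30 -19 [(16, 8, -1, 0, 2), (22, 10, -3, 0, 1), (28, 13, -3, 0, 1), (34, 11, -3, 0, 1), (40, 12, -3, -1, 0), (46, 15, -3, -1, 0), (52, 4, -3, -2, 0)]
  -13 13 [(-26, 5, 8, 9, 10), (-20, 27, 0, 9, 11), (-14, 39, 3, 7, 12), (4, 8, 18, 19, 20), (16, 8, 18, 18, 20), (22, 33, 18, 19, 21), (28, 39, 17, 19, 22), (34, 34, -8, 19, 21), (40, 162, -14, 7, 21), (46, 27, -1, 7, 9), (52, 26, -1, 6, 9), (58, 35, -6, -1, 8), (64, 17, -5, -2, 0), (70, 24, -2, 0, 28), (76, 39, -1, 14, 29), (82, 51, -1, 12, 28), (88, 75, 5, 25, 29), (94, 138, 7, 17, 29), (100, 13, 9, 10, 14)]
  19 30 []
wrist 1006
  -30 -19 []
  -13 13 [(46, 31, 5, 6, 7), (52, 111, 5, 7, 8), (58, 31, -3, 6, 8), (64, 4, -2, 2, 3), (82, 14, 21, 22, 24), (88, 103, 21, 28, 29), (94, 547, 8, 20, 29), (100, 165, 5, 10, 15)]
  19 30 []
```

It has snapped (far bar now well below the pin's axis). Withdraw up and back.

>>> servo_tool([
  [[0.012,0,-0.03,0,0,0,0],[0.034,0,-0.094,0,0,0,0],[0.04,0,-0.18,0,0,0,0],[0.01,0,-0.27,0,0,0,0],[-0.01,0,-0.36,0,0,0,0],[-0.01,0,-0.36,0,0,0,0],[-0.01,0,-0.36,0,0,0,0],[-0.01,0,-0.36,0,0,0,0]],
])

```text
time_s: 22.3
tool_pos: [0.5089, -0.0498, 0.2106]
tool_rot: [-180.0, -20.0, 96.0]
force: [0.6, -0.4, 0.1]
grip_width: 0.0001
grasp_force: 0.0
```

```bash
python3 m.py; python3 - <<'E'
from h import *
o=get_obs();print(o['time_s'],o['tool_pos'],o['force'])
a=np.load('pics/scene.npz');c=cam('scene');P=cloud(c)
for n,(x0,y0,x1,y1) in {'loupe':(345,295,380,330),'sherd':(385,278,422,312),'clamp':(205,205,260,235)}.items():
    d=np.abs(a['f'][y0:y1,x0:x1].astype(int)-c['frame'][y0:y1,x0:x1]).sum(-1);print(n,'changed px',(d>90).mean().round(3))
E
```

```text
[ 0.6 -0.4  0.1] [ 52.7  -1.2 104.9]
scene 1383
  -30 -19 [(-2, 4, 0, 0, 1), (4, 9, 0, 1, 3), (10, 10, -1, 0, 2), (16, 13, -3, 0, 1), (22, 8, -1, 0, 2), (28, 11, -2, 0, 1), (34, 9, -2, 0, 1), (40, 11, -4, 0, 0), (46, 14, -2, -1, 0), (52, 9, -6, -1, 0)]
  -13 13 [(-50, 14, -12, 5, 7), (-44, 33, -11, 5, 9), (-38, 37, -10, 5, 8), (-32, 35, -10, 6, 8), (-26, 39, -10, 5, 9), (-20, 38, -8, 7, 9), (-14, 45, -8, 5, 11), (-8, 25, -2, 5, 7), (-2, 17, -4, 6, 13), (4, 16, 14, 18, 19), (10, 45, 16, 19, 21), (16, 39, 17, 19, 21), (22, 39, 17, 19, 20), (28, 41, 16, 18, 21), (34, 43, 16, 19, 22), (40, 129, -14, 10, 21), (46, 28, -1, 7, 9), (52, 31, 0, 8, 11), (58, 43, -3, 2, 9), (64, 45, -4, -1, 8), (70, 33, -3, 0, 2), (76, 40, -2, 0, 4), (82, 37, -1, 2, 3), (88, 20, 0, 2, 4)]
  19 30 [(40, 11, -3, 0, 8), (46, 12, -3, -1, 1), (52, 4, -2, -1, 0)]
side 1527
  -30 -19 [(-2, 3, 0, 0, 2), (4, 9, 0, 2, 4), (10, 14, -1, 1, 2), (16, 11, -1, 1, 2), (22, 9, 0, 0, 1), (28, 10, -1, 0, 2), (34, 12, -2, 0, 2), (40, 12, -1, 0, 1), (46, 12, -3, -1, 0), (52, 4, -1, 0, 2)]
  -13 13 [(-50, 25, -8, 6, 7), (-44, 35, -10
[... 294 characters left out ...]
6, 27, 0, 8, 10), (52, 34, -1, 8, 11), (58, 62, -6, 0, 10), (64, 40, -4, 0, 1), (70, 36, -2, 1, 2), (76, 38, 0, 2, 3), (82, 53, 0, 2, 4), (88, 5, 1, 3, 3)]
  19 30 [(34, 9, -3, 0, 1), (40, 10, -3, 0, 1), (46, 12, -1, 0, 1), (52, 3, -1, 0, 0)]
wrist 1232
  -30 -19 [(52, 10, -3, -2, 0)]
  -13 13 [(-20, 111, 2, 8, 10), (-14, 20, 4, 7, 9), (-8, 14, 4, 5, 6), (-2, 12, 5, 9, 13), (4, 6, 11, 12, 14), (58, 133, -4, 0, 9), (64, 188, -4, -1, 0), (70, 216, -2, 0, 1), (76, 189, -1, 0, 3), (82, 215, 0, 1, 3), (88, 26, 1, 2, 3)]
  19 30 [(52, 17, -4, -1, -1)]
22.45 [ 0.50848025 -0.04924357  0.20982821] [ 0.16554885 -0.41430185 -1.04701863]
loupe changed px 0.002
sherd changed px 0.0
clamp changed px 0.075
```

```bash
python3 -c "
from h import *
print(env.sign_off())"
```

```text
the job is handed in; nothing more can be done
None
```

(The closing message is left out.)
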